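# Slide a tube rack onto a reader's lift plate and hold the cam lever at top lift

### The job

Slide the magenta tube rack along the bench, without picking it up, onto the dark lift plate so that its end stands square against the face of the white reader and it sits centred across the plate. Then let go of the rack and swing the red-handled cam lever up to the point where the plate with the rack stands at its highest (lever straight up; beyond that it sinks again), and finish while still holding the lever there, because it springs back when let go. Leave the navy tip box, the amber bottle and the green tube stand where they are.

Things in the scene. Friction and masses are not known exactly. Their poses are not given: they have to be found in the camera images.
- station: Reading station, fixed, turned about the vertical from start to start; 'station x, y' below are its own axes, in mm. Origin on the bench, z up. The rack belongs on its lift plate at station x 0, y 0 to +1.5, long side along y, end against the reader. It comes from the open -y side, pushed towards +y. A grey bracket, 16 x 50 x 62 mm high, stands at x +60, y 0 and bears the lever.
- reader_face (a point): Middle of the flat upright face, looking to -y, that stops the rack: station x 0, y +51.5, 20 mm up. It is the front of the white reader box, 84 (x) x 60 (y) x 100 mm high.
- plate_top (a point): Centre of the top of the dark steel lift plate, 84 (x) x 108 (y) mm, at station x 0, y -3. 1 mm above the bench when down (the rack slides over that edge easily), 24 mm at the top of the cam.
- rack: Loose magenta block of capped tubes, 62 (x) x 100 (y) mm, sides upright from 3 to 40 mm height, caps to 56 mm; about 0.3 kg; slides on two runners along y. Origin: centre of its underside. Starts on the bench on the station's -y side, 155 to 215 mm from its place, up to 20 mm off to -x or 35 mm to +x, turned up to 0.25 rad against the station.
- cam_lever (a joint): Lever angle, rad: 0 = rest, pointing to station +y, 10 degrees above level; grows as it swings up and over towards -y; 1.396 (80 degrees) = straight up = top of the cam, plate highest; stop at 2.3. A spring and the plate's weight turn it back to 0 when let go: 1 to 6 N at the handle.
- hinge (a point): Point on the lever's level hinge axis (along station x), in line with the middle of the grip: station x +112, y 0, 50 mm up.
- lever_grip (a point): Middle of the red round grip, 16 mm thick, 60 mm long, along station x from +80 to +140, on a 10 mm steel lever arm at x +80; it does not spin on the arm. The point lies on the grip's axis at station x +112, 100 mm from the hinge: 67 mm above the bench at rest (station y +98), 150 mm when upright (y 0). Turns with the lever; its x axis stays along the hinge.
- lift_plate (a joint): Height of the lift plate over its lowest position, m: 0 at rest, 0.023 at the top of the cam. It rises fast at first, is almost level near the top (0.3 mm lower at 0.15 rad either side) and sinks again beyond: 0.013 at the far stop. A thin steel rod from the lever arm (30 mm from the hinge, station x +88) down into the bench pulls it up.
- tip_box: Bystander: loose navy box with clear lid, 72 x 92 x 63 mm high, beyond the lever's resting grip. Origin: centre of its underside.
- bottle: Bystander: loose amber bottle with a blue cap, 54 mm across, 120 mm high, on the robot's side of the station. Origin: centre of its underside.
- tube_stand: Bystander: loose green block 50 x 80 x 30 mm with two white tubes with yellow-green caps, 82 mm high in all, behind the reader. Origin: centre of its underside.

How it is judged:
By the outcome, as a careful person would: the job done as asked, in the order asked, and still so for the second after the job is handed in, while the arm keeps its last pose, push and grip.
It also fails if it takes over 58 s, if anything falls off the work surface, if the arm or the gripper's body presses on something with over 40 N, if the wrist force passes 120 N, or if a joint passes its speed limit or range.

### The arm

A 6-joint arm with a two-finger parallel gripper is mounted at the origin on the work surface. World frame = base frame: x ahead of the robot, y to its left, z up, the work surface at z = 0. Lengths are in mm, angles in degrees, forces in N, time in s.
With the tool pointing down it reaches from about 350 to 850 mm from the base axis. Payload 8.1 kg.
Tool frame: the origin (TCP) lies midway between the tips of the shut fingers; the grasp point (between the pads) lies 19 mm behind it (r.grasp_offset is the distance from the TCP to the grasp point, in mm); z points along the fingers, x is the direction in which the jaws open and shut, and the axes are right-handed (so a half turn about z gives the same grasp; the last joint's range is limited). The gripper opens to 85 mm and grips with 20 to 120 N. Pads are 22 mm wide; open, the fingers measure 114 mm over their backs; the gripper's body (76 mm by 85 mm) begins 54 mm behind the grasp point. The pads swing forward as they close: fully open they stand 13 mm farther back than shut.
Start: joints at [-73.648, 7.471, 85.268, -0, 87.261, -4.893], TCP at [217.437, -559.22, 231.292] pointing down, gripper open.
Joint ranges: [-169.43, 169.43], [-51.17, 129.36], [1.28, 143.12], [-76.62, 256.62], [0, 156.53], [-152.29, 152.29]. Speed limits (degrees/s): [136.94, 136.94, 159.86, 180, 180, 180].

### API

Orientations are given as [roll, pitch, yaw] about the fixed x, y, z axes, in that order (R = Rz(yaw) Ry(pitch) Rx(roll)).
In Python, from bench import r, optics, hand_in gives the robot as it stands.
- The arm moves only by the shell command python3 -m pendant 'ROWS' [FORCE]. ROWS is JSON, a list of rows, each a list of 5 numbers: the opening, from 0 (shut) to 1 (fully open), then the shift along the tool's x, y, z in mm, then the turn about the tool's z in degrees. A call has 1 to 10 rows; each row shifts and turns the commanded pose from where the row before left it, along the tool's axes as they then stand; what a row does not reach is not made up. A row lasts 1/10 s, in which the tool goes at most 50 mm and 8.59 degrees, less where a joint would pass 70% of its speed; a pose out of reach is approached as far as the arm can. A call with a gripper value outside its range is refused whole. The fingers move at their own pace and stop on an object; FORCE is the grip in N (left out, the last holds). Time passes only in rows, so rows that do not move let the fingers close. It gives the time, the measured TCP pose, the force and the opening at its end, in the units of the state.
- r.sense(): the state, without advancing time (a new reading comes with each control period).
- optics.snapshot(name): name is "scene" or "side" or "wrist"; returns (picture, depth): 400x640x3 uint8, blue, green, red; 400x640 float32, mm along the optical axis (not along the pixel's ray), 0 where there is no reading.
- optics.camera_params(name): a dict with "camera_matrix" (3x3 intrinsics, pixels), "eye" and "orientation" of the camera in the world. Camera axes: x right, y down, z forward; pixel columns grow to the right and rows downward; lengths in mm; the calibration is good to about 2 mm. The wrist camera is an equidistant fisheye: a pixel r from the principal point sees the ray r / f radians off the axis. A picture is of the moment at which its call begins: read the wrist's pose just before it. camera_params takes no time and is no camera call; for the wrist camera it gives the pose at the moment of the call.
- hand_in(): hands the job in, once; it reports no verdict.
Trained networks look in the newest picture that a camera, given by its name, has taken for a name from the list of things; names that differ only in an ending like _2 or _b are one class to them, and where a whole thing is asked for, a point or a joint stands for the part that bears it (a point fixed in the world has none). Each returns a list of dicts, best first, with "score" (0 to 1); they miss things now and then, are a little off and sometimes report something else, mostly with a low value. They report only what shows in the picture. A call takes as long as a camera call.
- optics.search_frame(camera, query): "at" ([x, y, z] in mm, in world coordinates, good to about 4 mm: the middle of the surface that is visible of it).
The state is a dict: "time": time; "joint_pos": joint angles; "qd": joint speeds; "joint_efforts": joint torques, N m; "tool_pos": TCP position; "tcp_rot": TCP orientation; "ft_force": force on the tool from outside, world axes, zero at the start; "wrist_torque": the same for the moment, N m; "finger_gap": finger opening in mm.
Only numpy, scipy, OpenCV 4.12 (cv2) and the standard library are available. Lean on these libraries where they do the work, as an engineer would, in place of code of your own. Each camera call takes 0.05 s, during which the arm holds its last target. There are 200 camera calls.

## Working session

There is one attempt and no reset: what is moved stays moved. The work goes in short steps, Python scripts to look and compute and a shell command to move; the robot and the scene stay as the last step left them, time stands still between calls to the robot, and variables do not carry over. Pictures are saved under pics/ and viewed, about 8 in all and at most 12, crops included, and the job is handed in when it is done.

```bash
ls; mkdir -p pics; cat > h.py <<'E'
import numpy as np, cv2
from bench import r, optics
from scipy.spatial.transform import Rotation as Ro
def cam(n):
    p=optics.camera_params(n); return p
E
python3 - <<'E'
from h import *
for n in("scene","side"):
    p,d=optics.snapshot(n); cv2.imwrite(f"pics/{n}0.png",p); np.save(f"{n}0.npy",d)
    print(n,cam(n))
    for q in["station","rack","cam_lever","lever_grip","lift_plate","tip_box","bottle","tube_stand"]:
        print(q,[(np.round(x["at"]),round(x["score"],2)) for x in optics.search_frame(n,q)[:2]])
print(r.sense())
E
```

```text
pics
scene {'camera_matrix': array([[390.93438731,   0.        , 321.46527687],
       [  0.        , 390.93438731, 198.03267   ],
       [  0.        ,   0.        ,   1.        ]]), 'eye': array([1096.98490137,  243.5471149 ,  815.71871196]), 'orientation': array([-141.69409149,   -0.88374242,  102.48554449])}
station []
rack [(array([ 627., -148.,   38.]), 0.69)]
cam_lever [(array([622., 126.,  67.]), 0.78)]
lever_grip [(array([623., 118.,  67.]), 0.58)]
lift_plate [(array([550.,  21.,   0.]), 0.69), (array([620., 307.,  64.]), 0.51)]
tip_box [(array([622., 308.,  62.]), 0.94)]
bottle [(array([442., -49.,  70.]), 0.98)]
tube_stand [(array([490., 227.,  33.]), 0.9)]
side {'camera_matrix': array([[392.79368356,   0.        , 314.63429501],
       [  0.        , 392.79368356, 198.55686753],
       [  0.        ,   0.        ,   1.        ]]), 'eye': array([210.57311179, 671.2014259 , 748.9464076 ]), 'orientation': array([-136.97472332,    0.77179117, -150.77329197])}
station [(array([524., 117.,  62.]), 0.88)]
rack [(array([ 608., -129.,   39.]), 0.74)]
cam_lever [(array([618., 157.,
[... 286 characters left out ...]
466., 246.,  28.]), 0.86)]
{'time': 0.9, 'joint_pos': array([-7.36475682e+01,  7.47097066e+00,  8.52655703e+01,  9.50172996e-04,
        8.72617766e+01, -4.89509636e+00]), 'qd': array([-0.03319105, -0.04583679, -0.02352005,  0.07395028, -0.06189445,
        0.02685918]), 'joint_efforts': array([ 3.00347028e-05, -5.69316423e+01, -5.00867915e+01, -3.05534259e-04,
        1.16104944e-03, -1.97567999e-05]), 'tool_pos': array([ 217.45077795, -559.23022742,  231.3156583 ]), 'tcp_rot': array([-1.79999198e+02, -1.75724182e-03, -6.87525173e+01]), 'ft_force': array([-0.16815639,  0.18202456, -0.70551385]), 'wrist_torque': array([ 0.03228437,  0.03560403, -0.00795284]), 'finger_gap': 85.07406709911572}
```

View pics/scene0.png

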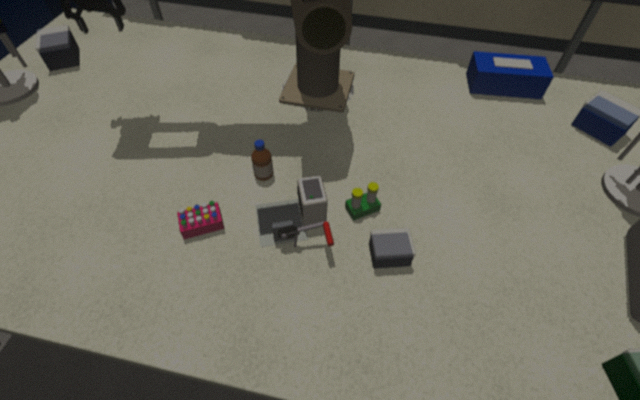

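View pics/side0.png

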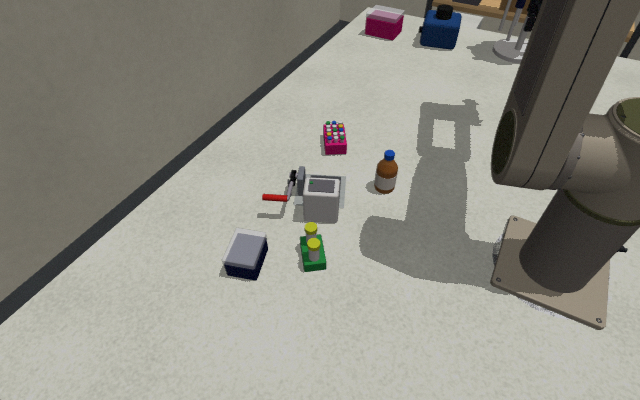

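Scene view: rack at px (200,218), plate (278,218), reader (312,200), bracket (285,231), red grip (328,234), tip box (391,248), bottle (262,165). The side view agrees, with the station's +y running towards world +y. Next I fit poses from the clouds.

```bash
cat >> h.py <<'E'
def cloud(n,p=None,d=None):
    c=cam(n)
    if p is None: p,d=optics.snapshot(n)
    K=c["camera_matrix"]; v,u=np.mgrid[:400,:640]
    x=(u-K[0,2])/K[0,0]; y=(v-K[1,2])/K[1,1]
    if n=="wrist":
        t=np.hypot(x,y); s=np.tan(np.minimum(t,1.4))/np.maximum(t,1e-6); x=x*s;y=y*s
    P=np.dstack([x*d,y*d,d])@Ro.from_euler("xyz",c["orientation"],degrees=True).as_matrix().T+c["eye"]
    return p,P,(d>0)
def sel(p,P,ok,col,z=(-5,200),box=(350,800,-300,400)):
    h=cv2.cvtColor(p,cv2.COLOR_BGR2HSV).astype(int); H,S,V=h[...,0],h[...,1],h[...,2]
    m={"mag":(H>155)&(H<175)&(S>120),"red":((H<6)|(H>175))&(S>150)&(V>70),"any":S>=0,"grey":S<60}[col]
    X=P[...,0];Y=P[...,1];Z=P[...,2]
    return P[m&ok&(Z>z[0])&(Z<z[1])&(X>box[0])&(X<box[1])&(Y>box[2])&(Y<box[3])]
def rect(Q):
    (c,s,a)=cv2.minAreaRect(Q[:,:2].astype(np.float32)); return np.round(c,1),np.round(s,1),round(a,1),len(Q),np.round(np.median(Q[:,2]),1)
E
python3 - <<'E'
from h import *
for n in("scene","side"):
    d=np.load(f"{n}0.npy");p=cv2.imread(f"pics/{n}0.png"); p,P,ok=cloud(n,p,d)
    print(n)
    print("rack",rect(sel(p,P,ok,"mag",(5,45),(500,750,-300,-60))))
    print("rackall",rect(sel(p,P,ok,"any",(10,70),(520,750,-260,-70))))
    print("grip",rect(sel(p,P,ok,"red",(50,90))))
    Q=sel(p,P,ok,"any",(92,110),(470,620,0,180)); print("reader top",rect(Q))
    Q=sel(p,P,ok,"any",(55,68),(580,680,-20,70)); print("bracket",rect(Q))
    Q=sel(p,P,ok,"any",(50,75),(560,720,240,400)); print("tip",rect(Q))
    Q=sel(p,P,ok,"any",(-8,8),(400,800,-300,400)); print("floor z",rect(Q)[-1])
p=cv2.imread("pics/scene0.png")[140:290,150:430]
cv2.imwrite("pics/c1.png",cv2.resize(p,None,fx=2.8,fy=2.8,interpolation=3))
E
```

```text
scene
rack (array([ 621. , -152.6]), array([62.8, 97.8]), 32.1, 569, np.float64(39.5))
rackall (array([ 619.7, -154.1]), array([ 66.3, 100.2]), 31.4, 1217, np.float64(41.1))
grip (array([616.8, 163.1]), array([57.7, 12. ]), 23.2, 119, np.float64(74.7))
reader top (array([523.5, 104.5]), array([86.3, 59.8]), 23.5, 711, np.float64(101.0))
bracket (array([617.5,  49.4]), array([39. , 41.7]), 88.2, 166, np.float64(62.1))
tip (array([599.4, 309.9]), array([74.2, 92.6]), 16.9, 1186, np.float64(63.3))
floor z 0.5
side
rack (array([ 617.3, -152.8]), array([ 61.2, 102.6]), 32.0, 384, np.float64(37.7))
rackall (array([ 617., -153.]), array([ 62. , 102.6]), 31.8, 676, np.float64(41.1))
grip (array([613.6, 164.4]), array([55.7, 15. ]), 27.3, 143, np.float64(73.2))
reader top (array([520.7, 104.5]), array([83.5, 61.3]), 23.2, 696, np.float64(100.8))
bracket (array([613.4,  48.7]), array([38.9, 40.4]), 82.8, 93, np.float64(61.6))
tip (array([597.8, 310.5]), array([72. , 93.7]), 16.2, 1201, np.float64(63.1))
floor z 0.5
```

View pics/c1.png

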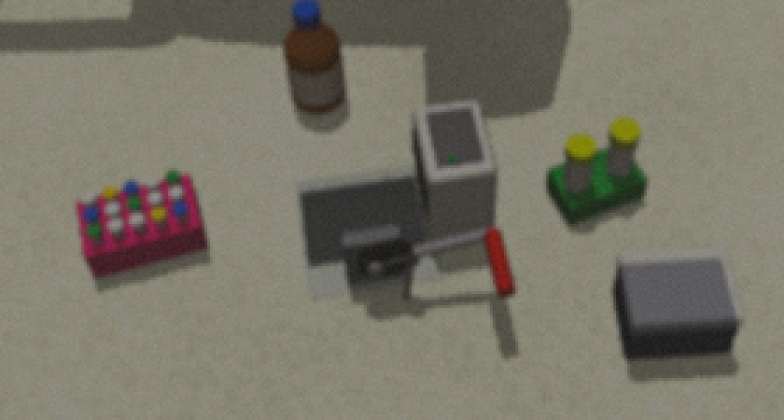

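```bash
python3 -m pendant '[[1,-16.3,-44,0,0],[1,-16.3,-44,0,0],[1,-16.3,-44,0,0],[1,-16.3,-44,0,0],[1,-16.3,-44,0,0],[1,-16.3,-44,0,0],[1,-16.3,-44,0,0],[1,-16.3,-44,0,0],[1,-16.3,-44,0,0],[1,-16.3,-44,0,0]]' 25
python3 -m pendant '[[1,-16.3,-44,0,0],[1,-16.3,-44,0,0],[1,0,0,0,-8.5],[1,0,0,0,-8.5],[1,0,0,0,-8.5],[1,0,0,0,-8.5],[1,0,0,0,-8.5],[1,0,0,0,-8.5],[1,0,0,0,-8.5],[1,0,0,0,-8.5]]'
cat >> h.py <<'E'
def delta(pos,yaw):
    s=r.sense(); R=Ro.from_euler("xyz",s["tcp_rot"],degrees=True)
    dy=(yaw-s["tcp_rot"][2]+180)%360-180
    print("t",round(s["time"],2),"tcp",np.round(s["tool_pos"],1),np.round(s["tcp_rot"],1),"F",np.round(s["ft_force"],1),"gap",round(s["finger_gap"],1))
    print("tool shift",np.round(R.inv().apply(np.array(pos)-s["tool_pos"]),1),"turn z",round(-dy,1))
E
```

```text
time: 1.9
tool_pos: [569.8, -246.3, 231.5]
tcp_rot: [-180.0, -0.0, -68.8]
ft_force: [-0.2, -0.9, -0.3]
finger_gap: 85.5
time: 2.9
tool_pos: [638.7, -185.6, 231.2]
tcp_rot: [-180.0, 0.0, -0.4]
ft_force: [-0.3, 0.1, 0.1]
finger_gap: 85.6
```

Turning sign confirmed (a negative turn increases yaw).

```bash
python3 -m pendant '[[1,0,0,0,-8.1],[1,0,0,0,-8.1],[1,0,0,0,-8.1],[1,0,0,0,-8.1],[1,0,0,0,0]]'
python3 - <<'E'
from h import *
p,P,ok=cloud("wrist",*optics.snapshot("wrist")); cv2.imwrite("pics/w1.png",p)
print("rack",rect(sel(p,P,ok,"mag",(5,45),(500,750,-300,-60))))
print("rackall",rect(sel(p,P,ok,"any",(10,70),(540,720,-240,-70))))
print(rect(sel(p,P,ok,"any",(34,70),(540,720,-240,-70))))
c=cam("wrist");print(c["eye"],c["orientation"],c["camera_matrix"][0])
p2,P2,ok2=cloud("scene",*optics.snapshot("scene"))
delta((638.6,-185.2,8),32)
E
```

```text
time: 3.4
tool_pos: [638.7, -185.6, 231.2]
tcp_rot: [-180.0, 0.0, 31.8]
ft_force: [-1.0, 0.1, 0.5]
finger_gap: 85.4
rack (array([ 618.3, -154.1]), array([60.7, 97.7]), 31.0, 2756, np.float64(40.9))
rackall (array([ 618.5, -153.9]), array([62.6, 97.9]), 31.4, 5015, np.float64(41.6))
(array([ 618.5, -153.9]), array([62.6, 97.9]), 31.4, 5015, np.float64(41.6))
[ 597.53874412 -118.8865295   374.88198058] [1.62158594e+02 3.47454522e-03 3.14159346e+01] [309.70691629   0.         316.33171184]
t 3.5 tcp [ 638.7 -185.6  231.3] [-180.    -0.    31.4] F [-0.3  0.4 -0.1] gap 85.5
tool shift [ 1.000e-01 -4.000e-01  2.233e+02] turn z -0.6
```

View pics/w1.png

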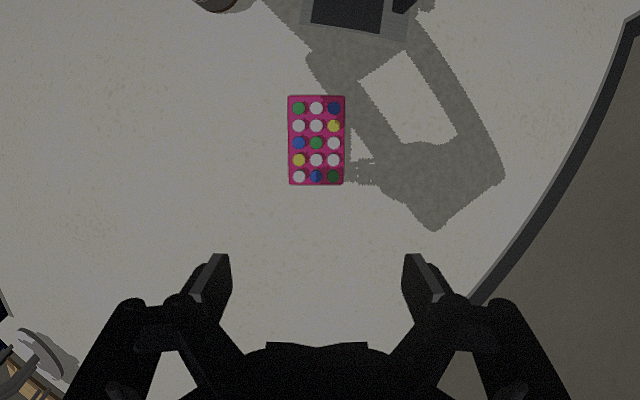

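The rack is upright in the wrist image at px (316,140), centred between the fingers (mid ≈ 316). Now I descend and grip its rear half.

```bash
python3 -m pendant '[[1,-0.6,0,45,0],[1,0,0,45,0],[1,0,0,45,0],[1,0,0,45,0],[1,0,0,42,0],[1,0,0,0,0],[0.5,0,0,0,0],[0.5,0,0,0,0],[0.5,0,0,0,0],[0.5,0,0,0,0]]' 25
python3 -m pendant '[[0.5,0,0,0,0],[0.5,0,0,0,0]]'
python3 - <<'E'
from h import *
th=np.radians(23.3);ex=np.array([np.cos(th),np.sin(th)]);ey=np.array([-ex[1],ex[0]]);O=np.array([554.3,29.7])
s=r.sense();q=s["tool_pos"][:2]-O;print(q@ex,q@ey)
delta([*(O-60*ey-38*ey),s["tool_pos"][2]],23.3)
p,P,ok=cloud("side",*optics.snapshot("side"))
print("rack",rect(sel(p,P,ok,"mag",(5,45),(500,750,-300,-60))))
E
```

```text
time: 4.5
tool_pos: [640.6, -186.9, 12.7]
tcp_rot: [179.7, -0.2, 31.6]
ft_force: [0.6, -1.6, 5.7]
finger_gap: 61.3
time: 4.7
tool_pos: [640.6, -186.9, 12.7]
tcp_rot: [179.7, -0.2, 31.6]
ft_force: [0.3, -0.6, 8.2]
finger_gap: 61.7
-6.4398714859137165 -233.03986325218324
t 4.7 tcp [ 640.6 -186.9   12.7] [179.7  -0.2  31.6] F [ 0.3 -0.6  8.2] gap 61.7
tool shift [  25.9 -132.7   -0.5] turn z 8.3
rack (array([ 617.9, -153.3]), array([ 63.7, 103.8]), 30.5, 402, np.float64(37.9))
```

```bash
python3 -m pendant '[[0.5,2,-10,-2,0],[0.5,3,-15,0,0],[0.5,3,-15,0,0],[0.5,3,-15,0,0],[0.5,3,-15,0,0],[0.5,3,-15,0,0],[0.5,3,-15,0,0],[0.5,3,-15,0,0],[0.5,2,-12,0,0],[0.5,1,-6,0,0]]' 
python3 -m pendant '[[0.5,0,0,0,2],[0.5,0,0,0,2.1],[0.5,0,0,0,2.1],[0.5,0,0,0,2.1],[0.5,0,0,0,0],[0.5,0,0,0,0]]'
cat >> h.py <<'E'
th=np.radians(23.3);ex=np.array([np.cos(th),np.sin(th)]);ey=np.array([-ex[1],ex[0]]);O=np.array([554.3,29.7])
def st(xy): q=np.array(xy)[:2]-O; return np.round([q@ex,q@ey],1)
def look(n,tag=None,box=(480,680,-150,80)):
    p,P,ok=cloud(n,*optics.snapshot(n))
    if tag: cv2.imwrite(f"pics/{tag}.png",p)
    Q=sel(p,P,ok,"mag",(5,48),box); R=rect(Q); print(n,"rack",R,st(R[0]))
    return p,P,ok
E
python3 - <<'E'
from h import *
s=r.sense();print("tcp st",st(s["tool_pos"]))
delta([*(O-60*ey-39*ey),s["tool_pos"][2]],23.3)
look("side");look("scene");p,P,ok=look("wrist","w2")
print("reader",rect(sel(p,P,ok,"any",(92,108),(470,620,0,180))))
E
```

```text
time: 5.75
tool_pos: [591.5, -58.3, 13.3]
tcp_rot: [179.8, -0.1, 31.7]
ft_force: [1.6, -7.1, 6.7]
finger_gap: 61.4
time: 6.35
tool_pos: [590.1, -57.9, 12.6]
tcp_rot: [-180.0, -0.0, 23.4]
ft_force: [-4.6, -1.8, 11.2]
finger_gap: 61.6
tcp st [ -1.8 -94.6]
t 6.35 tcp [590.1 -57.9  12.6] [-180.    -0.    23.4] F [-4.6 -1.8 11.2] gap 61.6
tool shift [ 1.8  4.4 -0. ] turn z 0.1
side rack (array([573.1, -22.4]), array([ 61.6, 101.6]), 24.8, 264, np.float64(41.2)) [ -3.3 -55.3]
scene rack (array([572.6, -12.3]), array([60.9, 78.7]), 25.5, 445, np.float64(40.3)) [  0.2 -45.8]
wrist rack (array([575.2, -22. ]), array([66.4, 99.2]), 24.4, 15941, np.float64(41.9)) [ -1.3 -55.8]
reader (array([0., 0.]), array([0., 0.]), 0.0, 0, np.float64(nan))
  return _methods._mean(a, axis=axis, dtype=dtype,
  ret = ret.dtype.type(ret / rcount)
```

View pics/w2.png

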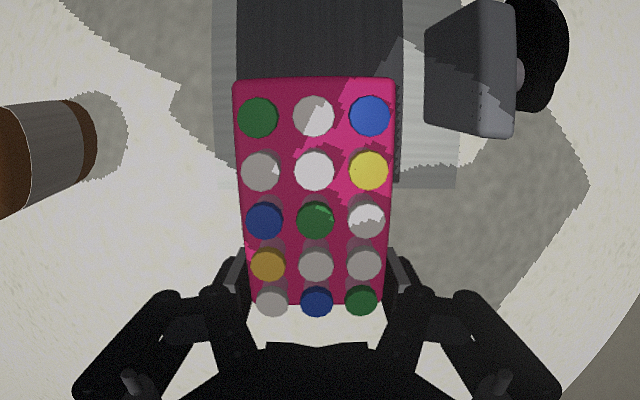

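Wrist view: plate edges at px x 236 and 403 (centre 319.5), rack at 233–397 (centre 315), which means 1.8 mm to +x. That matches the TCP estimate. I correct it while sliding on.

```bash
python3 -m pendant '[[0.5,1,0,-1,0],[0.5,1,-4,0,0.1],[0.5,0,-8,0,0],[0.5,0,-8,0,0],[0.5,0,-8,0,0],[0.5,0,-8,0,0],[0.5,0,-8,0,0],[0.5,0,-5,0,0],[0.5,0,0,0,0]]' 
python3 - <<'E'
from h import *
s=r.sense();print("tcp st",st(s["tool_pos"]))
delta([*(O-39*ey),s["tool_pos"][2]],23.3)
p,P,ok=look("wrist","w3")
Q=sel(p,P,ok,"any",(92,112),(450,640,-20,200));print(len(Q))
look("side")
E
python3 -m pendant '[[0.5,0,-1.5,0,0],[0.5,0,-1.5,0,0],[0.5,0,0,0,0]]' 
python3 -m pendant '[[0.5,0,-1.5,0,0],[0.5,0,-1.5,0,0],[0.5,0,0,0,0]]'
```

```text
time: 7.4
tool_pos: [573.4, -12.0, 13.6]
tcp_rot: [179.9, -0.1, 23.3]
ft_force: [0.0, -1.7, 6.5]
finger_gap: 61.5
tcp st [  1.1 -45.9]
t 7.4 tcp [573.4 -12.   13.6] [ 1.799e+02 -1.000e-01  2.330e+01] F [ 0.  -1.7  6.5] gap 61.5
tool shift [-1.1 -6.9 -0. ] turn z 0.0
wrist rack (array([555.8,  26.5]), array([ 62.7, 106.6]), 23.6, 15992, np.float64(42.0)) [ 0.1 -3.5]
18703
side rack (array([566.4,   1.7]), array([61.9, 49.1]), 24.6, 113, np.float64(41.4)) [  0.  -30.5]
time: 7.8
tool_pos: [572.6, -10.1, 13.6]
tcp_rot: [179.9, -0.1, 23.3]
ft_force: [1.6, -4.1, 6.2]
finger_gap: 61.5
time: 8.1
tool_pos: [571.5, -7.4, 13.6]
tcp_rot: [179.9, -0.1, 23.3]
ft_force: [1.8, -4.4, 4.0]
finger_gap: 61.5
```

View pics/w3.png

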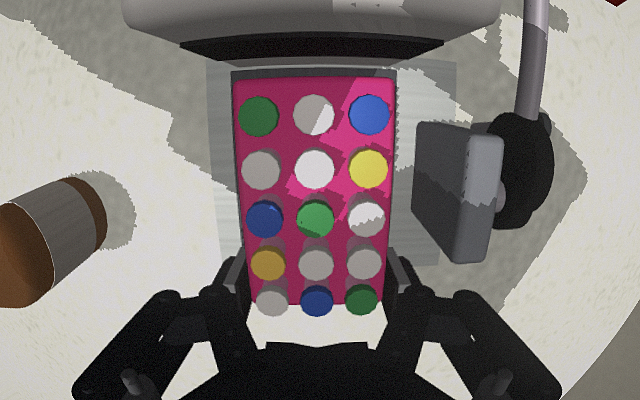

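Rack centre (px 314) and plate centre (314.5) agree. I continue slowly to contact with the reader.

```bash
python3 -m pendant '[[0.5,0,-1,0,0],[0.5,0,-1,0,0],[0.5,0,0,0,0]]' 
python3 -m pendant '[[0.5,0,-1,0,0],[0.5,0,-1,0,0],[0.5,0,0,0,0]]'
python3 -m pendant '[[0.5,0,-1,0,0],[0.5,0,0,0,0]]'
python3 -c "
from h import *
delta([*(O-39*ey),r.sense()['tool_pos'][2]],23.3)"
```

```text
time: 8.4
tool_pos: [570.7, -5.6, 13.6]
tcp_rot: [179.9, -0.1, 23.3]
ft_force: [1.8, -5.5, 4.9]
finger_gap: 61.1
time: 8.7
tool_pos: [570.2, -4.5, 13.7]
tcp_rot: [179.8, -0.1, 23.3]
ft_force: [3.2, -9.2, 3.6]
finger_gap: 61.5
time: 8.9
tool_pos: [570.1, -4.5, 13.7]
tcp_rot: [179.7, -0.1, 23.2]
ft_force: [5.9, -12.8, 2.2]
finger_gap: 61.7
t 8.9 tcp [570.1  -4.5  13.7] [ 1.797e+02 -1.000e-01  2.320e+01] F [  5.9 -12.8   2.2] gap 61.7
tool shift [-1.   1.4  0. ] turn z -0.1
```

Contact found at the predicted place (station y −37.6 for the TCP). I relax, open partly to clear the bracket, and rise.

```bash
python3 -m pendant '[[0.5,0,-1,0,0],[0.5,0,0,0,0],[0.5,0,2,0,0],[0.86,0,0,0,0],[0.86,0,0,0,0],[0.86,0,0,0,0],[0.86,0,0,0,0]]'
python3 -m pendant '[[0.86,0,0,-10,0],[0.86,0,0,-25,0],[0.86,0,0,-45,0],[0.86,0,0,-45,0],[0.86,0,0,-45,0],[0.86,0,0,-30,0],[0.86,0,0,0,0]]'
python3 - <<'E'
from h import *
p,P,ok=look("wrist","w4",(480,640,-60,100))
R=rect(sel(p,P,ok,"any",(25,48),(500,620,-40,72)));print("rack any",R,st(R[0]))
R=rect(sel(p,P,ok,"any",(92,112),(450,640,0,200)));print("reader",R,st(R[0]))
R=rect(sel(p,P,ok,"red",(50,90)));print("grip",R,st(R[0]))
print("mean grip",np.median(sel(p,P,ok,"red",(50,90)),0))
look("scene","s4",(480,640,-60,100));look("side","d4",(480,640,-60,100))
s=r.sense();delta(s["tool_pos"],23.3)
print(s["joint_pos"])
E
```

```text
time: 9.6
tool_pos: [568.4, -3.4, 11.9]
tcp_rot: [-180.0, 0.0, 23.3]
ft_force: [-0.1, 0.0, 0.4]
finger_gap: 73.3
time: 10.3
tool_pos: [572.2, -4.2, 219.8]
tcp_rot: [179.7, -0.5, 23.3]
ft_force: [0.4, -0.2, 0.7]
finger_gap: 73.5
wrist rack (array([551.9,  30.4]), array([61.6, 97.8]), 23.9, 3039, np.float64(38.7)) [-1.9  1.6]
rack any (array([571.9,  38.7]), array([105.7,  99.3]), 24.1, 3198, np.float64(38.7)) [19.7  1.3]
reader (array([519.7, 103.9]), array([84.4, 60.4]), 23.4, 6549, np.float64(98.6)) [-2.4 81.8]
grip (array([613. , 163.2]), array([58.5, 14.6]), 23.0, 720, np.float64(71.7)) [106.7  99.4]
mean grip [614.05806992 162.8168856   71.73281233]
scene rack (array([557.5,  32. ]), array([60.6, 99.3]), 21.8, 501, np.float64(40.8)) [3.8 0.8]
side rack (array([564. ,   4.6]), array([60.3, 40.5]), 22.6, 91, np.float64(41.5)) [ -1.  -26.9]
t 10.45 tcp [568.7  -3.9 212.1] [-180.     0.    23.2] F [-0.3  0.1 -0.9] gap 73.4
tool shift [0. 0. 0.] turn z -0.1
[-5.56308370e+00  3.21138011e+00  9.18055504e+01  3.48319906e-03
  8.50052151e+01 -2.88121847e+01]
```

View pics/w4.png

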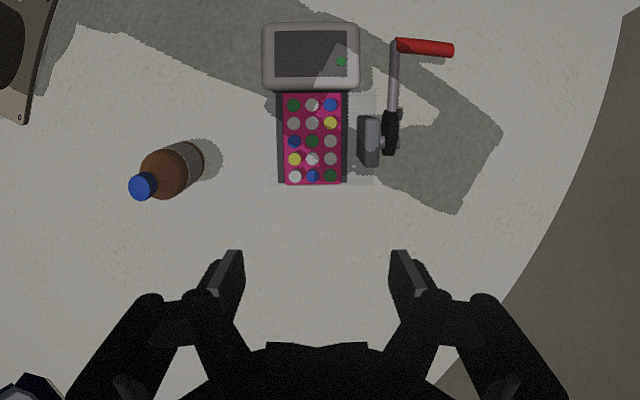

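Rack relative to reader: x +0.5, y 1.3 mm, yaw difference under 1°, so it is seated and released. Red grip at px (425,47). Next I go above it and turn the jaws across it (yaw −66.7).

```bash
python3 -m pendant '[[0.6,22.2,-26.9,0,0],[0.6,22.2,-26.9,0,0],[0.6,22.2,-26.9,0,0],[0.6,22.2,-26.9,0,0],[0.6,22.2,-26.9,0,0],[0.6,0,0,0,8.2],[0.6,0,0,0,8.2],[0.6,0,0,0,8.2],[0.6,0,0,0,8.2],[0.6,0,0,0,8.2]]'
python3 -m pendant '[[0.6,0,0,0,8.2],[0.6,0,0,0,8.2],[0.6,0,0,0,8.2],[0.6,0,0,0,8.2],[0.6,0,0,0,8.2],[0.6,0,0,0,8],[0.6,0,0,0,0],[0.6,0,0,0,0]]' 30
python3 - <<'E'
from h import *
for n in("wrist","scene","side"):
    p,P,ok=cloud(n,*optics.snapshot(n)); 
    if n=="wrist": cv2.imwrite("pics/w5.png",p)
    Q=sel(p,P,ok,"red",(50,90));print(n,"grip",rect(Q),st(rect(Q)[0]) if len(Q) else 0)
delta([617.5,163.6,48],-66.7)
E
```

```text
time: 11.45
tool_pos: [616.7, 163.2, 209.6]
tcp_rot: [179.9, 0.2, -18.1]
ft_force: [0.4, -0.5, -0.1]
finger_gap: 51.1
time: 12.25
tool_pos: [617.1, 163.2, 210.6]
tcp_rot: [179.8, 0.0, -66.5]
ft_force: [0.4, -0.7, 0.4]
finger_gap: 51.4
wrist grip (array([615.8, 163.6]), array([58.9, 13.9]), 23.0, 830, np.float64(75.6)) [109.4  98.7]
scene grip (array([617.3, 164.1]), array([58.3, 11.2]), 23.6, 105, np.float64(75.1)) [111.   98.5]
side grip (array([612.9, 165.2]), array([56.1, 12.3]), 22.5, 134, np.float64(73.0)) [107.4 101.3]
t 12.4 tcp [617.7 163.3 211.7] [179.9   0.  -66.6] F [0.  0.2 0.4] gap 51.1
tool shift [-3.000e-01 -1.000e-01  1.637e+02] turn z 0.1
```

View pics/w5.png

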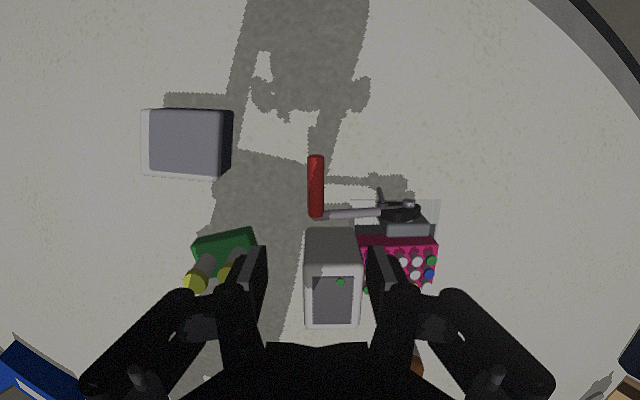

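Grip at px x 316, centred between the fingers, and the measured centres agree. I descend and close on it.

```bash
python3 -m pendant '[[0.6,-0.3,0,45,0],[0.6,0,0,45,0],[0.6,0,0,40,0],[0.6,0,0,25,0],[0.6,0,0,8.5,0],[0.6,0,0,0,0],[0.1,0,0,0,0],[0.1,0,0,0,0],[0.1,0,0,0,0],[0.1,0,0,0,0]]' 30
python3 -m pendant '[[0.1,0,0,0,0],[0.1,0,0,0,0]]' 
python3 - <<'E'
from h import *
s=r.sense();print(s["tool_pos"],st(s["tool_pos"]))
H=np.array([*(O+112*ex),50])
# arc increments (station y, z) every 8 deg
a=np.radians(10+np.arange(0,81,5)); y=100*np.cos(a); z=100*np.sin(a)
print(np.round(np.c_[-np.diff(y),-np.diff(z)],1).tolist())
print("upright tcp",H[:2],st(H),150-19)
E
```

```text
time: 13.4
tool_pos: [619.2, 165.1, 51.4]
tcp_rot: [-179.8, 0.0, -66.7]
ft_force: [-1.4, 4.6, 3.6]
finger_gap: 15.0
time: 13.6
tool_pos: [619.1, 165.2, 51.3]
tcp_rot: [-179.8, 0.0, -66.7]
ft_force: [-1.6, 4.1, 4.4]
finger_gap: 14.7
[619.14000032 165.15441227  51.34180618] [113.1  98.8]
[[1.9, -8.5], [2.6, -8.3], [3.3, -8.1], [4.0, -7.7], [4.7, -7.4], [5.3, -6.9], [5.9, -6.4], [6.4, -5.9], [6.9, -5.3], [7.4, -4.7], [7.7, -4.0], [8.1, -3.3], [8.3, -2.6], [8.5, -1.9], [8.6, -1.1], [8.7, -0.4]]
upright tcp [657.16599471  74.00109629] [112.   0.] 131
```

```bash
python3 -m pendant '[[0.1,1.9,0,-8.5,0],[0.1,2.6,0,-8.3,0],[0.1,3.3,0,-8.1,0],[0.1,4.0,0,-7.7,0],[0.1,0,0,0,0]]'
python3 - <<'E'
from h import *
s=r.sense(); q=st(s["tool_pos"]); print(q, np.degrees(np.arctan2(s["tool_pos"][2]+19-50,q[1])), np.hypot(s["tool_pos"][2]+19-50,q[1]), s["ft_force"],s["finger_gap"])
E
```

```text
time: 14.1
tool_pos: [623.3, 155.4, 84.0]
tcp_rot: [-179.8, 0.2, -66.7]
ft_force: [-1.0, 12.5, -0.2]
finger_gap: 14.9
[113.1  88.2] 31.022563758443496 102.9214275053231 [-0.968642   12.51547858 -0.18004667] 14.928734773798043
```

```bash
python3 -m pendant '[[0.1,5.5,0,-7.4,0],[0.1,5.5,0,-6.9,0],[0.1,5.9,0,-6.4,0],[0.1,6.4,0,-5.9,0],[0.1,6.9,0,-5.3,0],[0.1,7.4,0,-4.7,0],[0.1,0,0,0,0]]'
python3 -m pendant '[[0.1,7.7,0,-4.0,0],[0.1,8.1,0,-3.3,0],[0.1,8.3,0,-2.6,0],[0.1,8.5,0,-1.9,0],[0.1,0,0,0,0]]'
python3 - <<'E'
from h import *
s=r.sense(); q=st(s["tool_pos"]); z=s["tool_pos"][2]+15.7-50; print(q, np.degrees(np.arctan2(z,q[1])), np.hypot(z,q[1]), s["ft_force"],s["finger_gap"])
E
```

```text
time: 14.8
tool_pos: [638.1, 123.2, 124.5]
tcp_rot: [-179.6, 0.3, -66.6]
ft_force: [-17.6, 17.8, 26.3]
finger_gap: 14.7
time: 15.3
tool_pos: [652.6, 89.6, 135.3]
tcp_rot: [-179.6, -0.0, -66.7]
ft_force: [-7.0, 6.6, 16.7]
finger_gap: 14.7
[114.   16.2] 80.88563240819829 102.2690678443012 [-6.99598081  6.57991336 16.69376   ] 14.664189711533862
```

```bash
python3 -m pendant '[[0.1,8,0,-3,0],[0.1,8,0,-2,0],[0.1,0,0,0,0],[0.1,0,0,0,0]]'
python3 - <<'E'
from h import *
s=r.sense(); q=st(s["tool_pos"]); print(q, s["tool_pos"],s["ft_force"],s["finger_gap"])
for n in("scene","side","wrist"):
    p,P,ok=cloud(n,*optics.snapshot(n)); cv2.imwrite(f"pics/{n}6.png",p)
    Q=sel(p,P,ok,"red",(100,175));print(n,"grip",rect(Q),st(rect(Q)[0]) if len(Q) else 0)
    R=rect(sel(p,P,ok,"mag",(20,75),(480,640,-60,100)));print(" rack",R,st(R[0]))
a=cv2.imread("pics/scene6.png")[140:290,210:410];b=cv2.imread("pics/side6.png")[100:250,240:440]
cv2.imwrite("pics/m6.png",cv2.resize(np.hstack([a,b]),None,fx=2,fy=2,interpolation=3))
E
```

```text
time: 15.7
tool_pos: [658.6, 75.3, 138.0]
tcp_rot: [-179.6, 0.0, -66.7]
ft_force: [2.1, 7.0, 3.3]
finger_gap: 14.8
[113.9   0.6] [658.64880914  75.25197979 137.99068648] [2.07269959 6.98008155 3.31188167] 14.834200621428772
scene grip (array([656.4,  73.9]), array([58.8, 11.3]), 21.6, 122, np.float64(157.4)) [111.3   0.2]
 rack (array([569.8,  37.7]), array([33.7, 95.9]), 21.8, 99, np.float64(44.9)) [17.4  1.2]
side grip (array([651. ,  76.9]), array([55.9, 12.8]), 22.1, 75, np.float64(154.6)) [107.5   5.1]
 rack (array([579.9,  27.4]), array([107.7,  71.5]), 21.8, 168, np.float64(64.2)) [ 22.6 -12.2]
wrist grip (array([654.8,  73.9]), array([59.7, 14.7]), 23.0, 2831, np.float64(158.0)) [109.8   0.8]
 rack (array([549.2,  47.4]), array([51.1, 65.7]), 18.8, 294, np.float64(65.2)) [ 2.3 18.3]
```

View pics/m6.png

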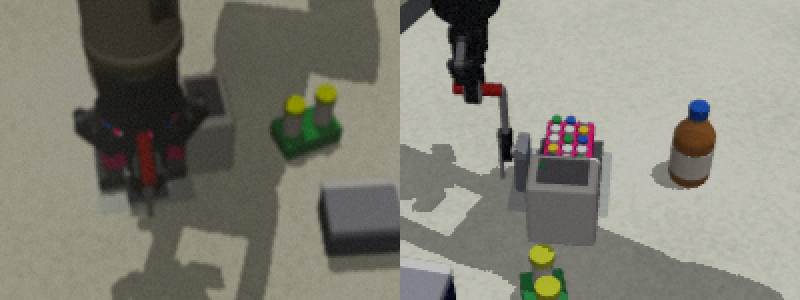

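View pics/wrist6.png

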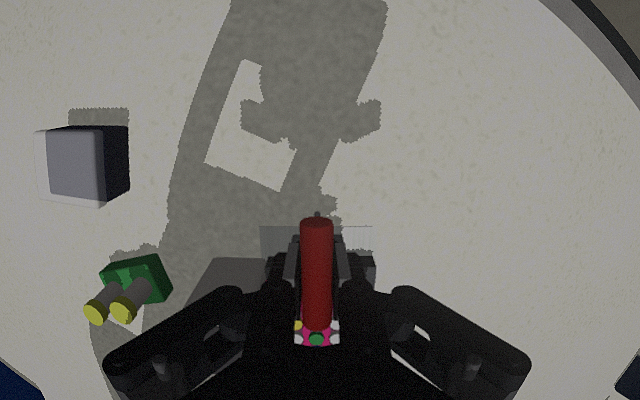

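Lever is upright: grip top at z 158 (= 150 + 8), station y 0.2–0.8. The rack shows raised behind the reader. Final check: rack pose and bystanders, after a short hold.

```bash
python3 -m pendant '[[0.1,0.3,0,0,0],[0.1,0,0,0,0],[0.1,0,0,0,0],[0.1,0,0,0,0],[0.1,0,0,0,0]]' 40
python3 - <<'E'
from h import *
for n in("side","scene","wrist"):
    p,P,ok=cloud(n,*optics.snapshot(n))
    Q=sel(p,P,ok,"any",(54,88),(480,640,-60,100)); S=(Q[:,:2]-O)@np.c_[ex,ey]
    m=(abs(S[:,0])<42)&(S[:,1]<50.5)&(S[:,1]>-60); S=S[m];Z=Q[m][:,2]
    print(n,len(S),np.percentile(S,[1,99],axis=0).round(1).tolist() if len(S) else 0,np.percentile(Z,[5,50,95]).round(1) if len(S) else 0, rect(np.c_[S,Z]) if len(S)>5 else 0)
    for q in["tip_box","bottle","tube_stand"]:
        print(q,[(np.round(x["at"]),round(x["score"],2)) for x in optics.search_frame(n,q)[:1]],end=" ")
    Q=sel(p,P,ok,"red",(100,175));print("\n grip",rect(Q),st(rect(Q)[0]))
s=r.sense();print(st(s["tool_pos"]),s["tool_pos"],s["ft_force"],s["finger_gap"])
E
```

```text
time: 16.35
tool_pos: [658.6, 75.3, 138.0]
tcp_rot: [-179.6, 0.0, -66.7]
ft_force: [1.8, 8.1, 3.7]
finger_gap: 14.2
side 452 [[-30.5, -44.8], [29.6, 32.4]] [63.1 77.7 82. ] (array([-0.2, -6.8]), array([82.7, 62. ]), 89.7, 452, np.float64(77.7))
tip_box [(array([588., 326.,  65.]), 0.74)] bottle [(array([417., -39.,  66.]), 0.9)] tube_stand [(array([466., 246.,  29.]), 0.67)] 
 grip (array([651.8,  74.4]), array([56.5, 15. ]), 21.8, 76, np.float64(154.7)) [107.2   2.5]
scene 40 [[-17.0, -48.6], [32.7, 40.3]] [55.7 64.4 82.3] (array([13.4, -4.7]), array([87.8, 50.5]), 80.6, 40, np.float64(64.4))
tip_box [(array([620., 311.,  66.]), 0.7)] bottle [(array([577.,  86.,  55.]), 0.28)] tube_stand [(array([490., 230.,  34.]), 0.72)] 
 grip (array([656.6,  74. ]), array([58.8, 11.3]), 21.6, 115, np.float64(157.7)) [111.5   0.2]
wrist 868 [[-22.3, -18.0], [22.4, 19.0]] [64.5 79.1 81.6] (array([-0.8,  0.6]), array([47.7, 39.4]), 1.2, 868, np.float64(79.1))
tip_box [(array([609., 284.,  59.]), 0.82)] bottle [(array([662.,  75., 155.]), 0.56)] tube_stand [(array([492., 216.,  32.]), 0.81)] 
 grip (array([654.6,  73.9]), array([59.9, 14.6]), 22.9, 2819, np.float64(158.0)) [109.6   0.9]
[113.8   0.6] [658.59377956  75.2963194  138.0035478 ] [1.13055987 7.43755349 3.9944676 ] 14.347164436098033
```

Rack is centred (x −0.2 mm), square (0.3°) and raised to about 64 mm at the block top. The bystanders are unchanged, so I hand in.

```bash
python3 -c "
from bench import hand_in
print(hand_in())"
```

```text
the job is handed in; nothing more can be done
None
```

The job is handed in at about 17 s of the 58 s allowed. I gripped the rack lightly at its rear half and slid it along the bench onto the plate until it met the reader. Then I let go, took the red grip and swung the lever upright, and the arm is still holding it there.

**Rack position:** it stopped against the reader at the predicted place, at about y +1.3 mm, with a contact force of about 14 N. After the lift it measured x −0.2 mm off centre, turned by about 0.3°. The top of the block was at 64 mm, about 23 mm higher than before. After the lift I did not re-measure its distance to the reader, because the end was partly hidden.

**Lever:** the grip's top was at z 158 mm, which fits the 150 mm expected for its axis. The arm, scene and wrist readings put it at station y 0.2 to 0.9 mm, within 0.01 rad of straight up. It stayed put over a further 0.5 s hold, with about 8 N on the wrist.

**Bystanders:** none was touched.
- **Tube stand:** unmoved within a few mm in the fixed cameras.
- **Tip box:** unmoved by the scene camera. The side camera had no reliable earlier reading of it.
- **Bottle:** confirmed by the side camera only.

**Disagreements:**
- The side camera put the grip at y +2.5 mm. It had read about 3 mm high at rest too, so I took that as its bias.
- In the last scene and wrist pictures the gripper hid the bottle, and the network's guesses for it there were wrong.
- The scene camera saw too little of the raised rack to be useful.

**Forces:** the highest reading I saw at the wrist was about 36 N while swinging the lever. I read it only at the end of each move.

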